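# Put the mixing cups away in the sloping rack

## Task

Nest both loose mixing cups, the blue and the orange one in either order, one inside the other in the grey cup on the sloping rack, each fully home, and press the sled with its stack down the slope until it is home on its stop. Keep the stack pressed there with about 20 N for a second to set the cups, without ramming it, then let go. Leave everything else on the bench where it is.

Things in the scene. Friction and masses are not known exactly. Their poses are not given: they have to be found in the camera images.
- cup_blue: blue tapered cup 90 mm tall, 70 g: foot 36 mm across, 56 mm at 60 mm up; there a ledge, then a straight rim band 67 mm across up to the rim (mouth 61 mm inside). Nested in a like cup its ledge sits on that rim: it stands 30 mm higher and only its band shows. Origin: centre of the foot's underside, z to the mouth. Starts upright on the bench.
- cup_orange: orange tapered cup 90 mm tall, 70 g: foot 36 mm across, 56 mm at 60 mm up; there a ledge, then a straight rim band 67 mm across up to the rim (mouth 61 mm inside). Nested in a like cup its ledge sits on that rim: it stands 30 mm higher and only its band shows. Origin: centre of the foot's underside, z to the mouth. Starts leaning 25 degrees in the drip stand, its band clear of the sleeve.
- rack: fixed cup rack: wooden base 170 x 120 mm and a board sloping 35 degrees from vertical with a sled to which a grey cup of the same shape is fastened, mouth leaning to the rack's -x side. Origin: on the bench; base centre at (55, 0) mm, grey cup's foot at (55, 0, 115) mm with the sled drawn out
- sled (a joint): the rack's sled, m down along the grey cup's axis: 0 drawn fully out, 0.030 home on its stop; starts 0 to 0.012. It is stiff (about 5 N to push) and stays where it is left
- rack_cup_rim (a point): centre of the grey rack cup's mouth; moves with the sled; z along the cup's axis, out of the mouth, 35 degrees from vertical
- seat_lower (a point): where the foot (origin) of the first cup nested in the grey cup comes to rest: on the grey cup's axis, 60 mm inside its mouth; same axes
- seat_upper (a point): where the foot (origin) of the second nested cup comes to rest: 30 mm inside the grey cup's mouth; same axes
- stand: fixed wooden drip stand, foot 130 x 100 mm, with a sleeve 69 mm across leaning 25 degrees to its -x side in which the orange cup starts. Origin: on the bench; base centre at (30, 0) mm
- glue: bystander: yellow glue bottle with white cap, 64 mm across, 190 mm tall, origin centre of its underside
- tape: bystander: blue tape roll lying flat, 90 mm across, 25 mm high, origin centre of its underside
- sanding_block: bystander: cork sanding block 100 x 65 x 35 mm, origin centre of its underside
- tin: bystander: bare steel straight-sided open tin, 72 mm across, 100 mm tall, origin centre of its underside; not one of the cups
- screwdriver: bystander: screwdriver lying on the bench, origin under its middle, x to the tip
- offcut: bystander: wood offcut 130 x 45 x 22 mm, origin centre of its underside
- jar: bystander: glass jar with red lid, 70 mm across, 85 mm tall, origin centre of its underside

How it is judged:
On the way:
1. the sled, at its stop, is pressed firmly through the stack (over 15 N) for 0.5 s (value of joint sled above 0.028 m and contact force between sled and anything else above 15 N and distance between each of cup_blue, cup_orange and seat_lower below 0.05 m), for 0.5 s.
At the end, for the whole second after the job is handed in: Both cups nested in the grey rack cup in either order, each within 2.5 mm of its full depth, 5 mm of its seat and 0.08 rad of the rack cup's axis, at rest and released, and the sled within 2 mm of its stop (joint above 0.028) (((horizontal distance between cup_blue and seat_lower below 0.005 m and z of cup_blue in the frame of seat_lower between -0.0025 and 0.0025 m and distance between cup_blue and seat_lower below 0.005 m and angle between the z axis of cup_blue and the z axis of seat_lower, either way round below 0.08 rad and linear speed of each of cup_blue, cup_orange below 0.01 m/s and horizontal distance between cup_orange and seat_upper below 0.005 m and z of cup_orange in the frame of seat_upper between -0.0025 and 0.0025 m and distance between cup_orange and seat_upper below 0.005 m and angle between the z axis of cup_orange and the z axis of seat_upper, either way round below 0.08 rad) or (horizontal distance between cup_orange and seat_lower below 0.005 m and z of cup_orange in the frame of seat_lower between -0.0025 and 0.0025 m and distance between cup_orange and seat_lower below 0.005 m and angle between the z axis of cup_orange and the z axis of seat_lower, either way round below 0.08 rad and linear speed of each of cup_orange, cup_blue below 0.01 m/s and horizontal distance between cup_blue and seat_upper below 0.005 m and z of cup_blue in the frame of seat_upper between -0.0025 and 0.0025 m and distance between cup_blue and seat_upper below 0.005 m and angle between the z axis of cup_blue and the z axis of seat_upper, either way round below 0.08 rad)) and value of joint sled above 0.028 m); the robot touches nothing.
It fails at once if the sled and its cup are rammed (over 80 N) (contact force between sled and anything else above 80 N).
It fails at once if another thing on the bench is moved by more than 30 mm (distance of any of glue, tape, sanding_block, tin, screwdriver, offcut, jar from where it was at the start of the episode above 0.03 m).
It also fails if it takes over 64 s, if anything falls off the work surface, if the arm or the gripper's body presses on something with over 40 N, if the wrist force passes 120 N, or if a joint passes its speed limit or range.

## Robot

A 7-joint arm with a two-finger parallel gripper is mounted at the origin on the work surface. World frame = base frame: x ahead of the robot, y to its left, z up, the work surface at z = 0. Lengths are in m, angles in rad, forces in N, time in s.
With the tool pointing down it reaches from about 0.35 to 0.9 m from the base axis. Payload 7.2 kg.
Tool frame: the origin (TCP) lies between the finger pads; the fingertips stand 8 mm ahead of it and the grasp point (between the pads) lies 11 mm behind it; z points along the fingers, y is the line along which they close (so a half turn about z gives the same grasp; the last joint's range is limited). The gripper opens to 88 mm and grips with 3 to 60 N. Pads are 20 mm wide; open, the fingers measure 115 mm over their backs; the gripper's body (75 mm by 178 mm) begins 61 mm behind the grasp point.
Start: joints at [1.104, 0.411, -0.013, 1.596, 0.006, 1.134, -0.082], TCP at [0.243, -0.576, 0.231] pointing down, gripper open.
Joint ranges: [-2.95, 2.95], [-0.29, 1.99], [-1.47, 1.44], [0.14, 2.54], [-1.03, 4.17], [0.13, 1.85], [-2.86, 2.86]. Speed limits (rad/s): [2.39, 2.39, 3.01, 3.01, 3.14, 3.14, 3.14].

## Interface

Orientations are given as a rotation vector (axis times angle).
In Python, from plant import get_state, imaging, ctrl gives the robot as it stands.
- The arm moves only by the tool arm_command, never from a script. Its argument "steps" is a list that holds one entry, the list of rows, each a list of 6 numbers: the shift along the tool's x, y, z each as a share of 0.1 m, from -1 to 1, then the turn, a rotation vector about the tool's x, y, z each as a share of 90 degrees, from -1 to 1. In form: [[[dx, dy, dz, wx, wy, wz], ...]]. A call has exactly 8 rows; each row is the pose to reach, as a shift and turn from the pose commanded when the call began, along the tool's axes at that moment; what a row does not reach only later rows make up. A row lasts 1/12 s, in which the tool goes at most 41.7 mm and 7.16 degrees, less where a joint would pass 70% of its speed; a pose out of reach is approached as far as the arm can. A call with a number of a shift or a turn outside -1 to 1 is refused whole. A call with a gripper value outside its range is refused whole. "jaw" is the closure, from 0 (fully open) to 1 (shut), set as the call begins (left out, the last holds). The fingers move at their own pace and stop on an object; "newtons" is the grip in N (left out, the last holds). Time passes only in rows, so rows that repeat a pose let the fingers close, or fill a call up. It gives the time, the measured TCP pose, the force, the opening and the grip force at its end, in the units of the state.
- get_state(): the state, without advancing time (a new reading comes with each control period).
- imaging.read_camera(name): name is "side" or "top"; returns the picture (384x512x3 uint8, red, green, blue); there is no depth.
- imaging.calibration(name): a dict with "fovy" (degrees; the focal length in pixels is half the picture's height over the tangent of half this angle, whatever the lens; pixels are square), "cx", "cy" (the principal point, pixels), "rvec" (rotation vector, rad) and "tvec" (3), from world to camera coordinates, as OpenCV has them. Camera axes: x right, y down, z forward; pixel columns grow to the right and rows downward; lengths in m; the calibration is good to about 2 mm. A picture is of the moment at which its call begins. calibration takes no time and is no camera call.
- ctrl.finish_job(): hands the job in; it is judged then, once.
The state is a dict: "clock": time; "qpos": joint angles; "qvel": joint speeds; "joint_torque": joint torques, N m; "position": TCP position; "eef_rot": TCP orientation; "contact_force": force on the tool from outside, world axes, zero at the start; "torque": the same for the moment, N m; "grip_width": finger opening in m; "finger_force": force on a finger pad.
Only numpy, scipy, OpenCV 4.12 (cv2) and the standard library are available. Lean on these libraries where they do the work, as an engineer would, in place of code of your own. Each camera call takes 0.05 s, during which the arm holds its last target. There are 200 camera calls.

## Working session

There is one attempt and no reset: what is moved stays moved. The work goes in short steps, Python scripts to look and compute and a tool call to move; the robot and the scene stay as the last step left them, time stands still between calls to the robot, and variables do not carry over. Pictures are saved under pics/ and viewed, at most 10 in all, crops included, and the job is handed in when it is done.

Besides the shell and the picture viewer there is one more tool, called after "Call:" in YAML: its name, and indented under it one key for each argument. arm_command: Moves the arm, as the interface text tells. Its arguments: {"type":"object","properties":{"steps":{"type":"array"},"jaw":{"type":"number"},"newtons":{"type":"number"}},"required":["steps"]}

```bash
mkdir -p pics; ls; python3 - <<'E'
from plant import get_state, imaging, ctrl
import cv2
for n in ("side","top"):
    im=imaging.read_camera(n); cv2.imwrite(f"pics/{n}0.png",im[:,:,::-1]); print(n,imaging.calibration(n))
s=get_state(); print(s)
E
```

```text
pics
side {'fovy': 53.212843419912666, 'cx': 258.99201701231294, 'cy': 192.864354707466, 'rvec': array([ 0.30010668, -2.72454224,  1.34286318]), 'tvec': array([0.5203557 , 0.19119154, 1.3014614 ])}
top {'fovy': 45.465379004046135, 'cx': 263.3724633397227, 'cy': 196.40019070161895, 'rvec': array([ 2.1391671 , -2.20360411,  0.10106793]), 'tvec': array([-0.02898685,  0.57315329,  1.46271553])}
{'clock': 0.1, 'qpos': array([ 1.10382244,  0.41181473, -0.01273607,  1.59693818,  0.00565606,
        1.13427746, -0.08219627]), 'qvel': array([-8.56575468e-05, -1.27590064e-03,  6.63962741e-04, -2.27488332e-03,
        6.49026747e-04, -1.91672396e-03,  1.65229789e-03]), 'joint_torque': array([ 2.98097475e-03, -5.89098823e+01,  6.43915348e-01, -2.91711187e+01,
       -5.37193799e-02,  1.44767333e-02,  3.57407509e-05]), 'position': array([ 0.242478  , -0.57558364,  0.22990534]), 'eef_rot': array([-3.07801575e+00, -6.22098308e-01,  6.48720002e-04]), 'contact_force': array([-0.29341174,  0.70561314, -0.16015864]), 'torque': array([-0.03321158, -0.0140489 , -0.01304505]), 'finger_force': 0.0, 'grip_width': 0.0881186426435568}
```

View pics/side0.png

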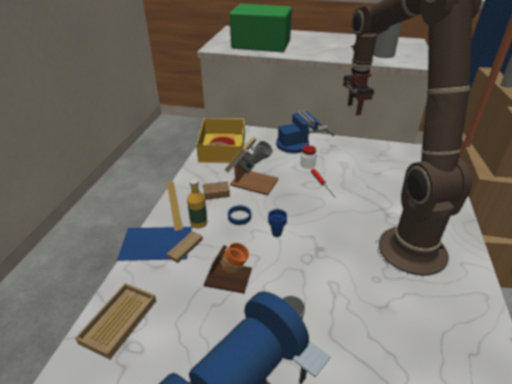

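View pics/top0.png

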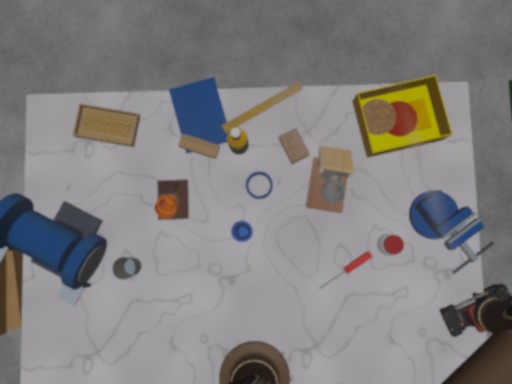

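The side view shows the blue cup at about (278,222), the orange cup at (235,256) in its stand, and the rack at (255,165). In the top view, blue is at (242,231), orange at (167,206) and the rack at (330,180), with the grey mouth near (332,188). I'll take enlarged crops next.

```bash
cat > h.py <<'E'
import numpy as np, cv2
from plant import get_state, imaging, ctrl
from scipy.spatial.transform import Rotation as R
C={}
for n in ("side","top"):
    c=imaging.calibration(n); f=192/np.tan(np.radians(c["fovy"])/2)
    C[n]=(np.array([[f,0,c["cx"]],[0,f,c["cy"]],[0,0,1]]),c["rvec"],c["tvec"])
def proj(n,P):
    K,r,t=C[n]; return cv2.projectPoints(np.float64(P).reshape(-1,3),r,t,K,None)[0].reshape(-1,2)
def ray(n,uv):
    K,r,t=C[n]; Rm=cv2.Rodrigues(r)[0]; d=Rm.T@np.linalg.solve(K,[uv[0],uv[1],1]); return -Rm.T@t,d/np.linalg.norm(d)
def onz(n,uv,z):
    o,d=ray(n,uv); return o+d*(z-o[2])/d[2]
def tri(uvs,uvt):
    o1,d1=ray("side",uvs);o2,d2=ray("top",uvt)
    s=np.linalg.lstsq(np.c_[d1,-d2],o2-o1,rcond=None)[0]
    a,b=o1+d1*s[0],o2+d2*s[1]; return (a+b)/2,np.linalg.norm(a-b)
E
python3 - <<'E'
from h import *
s=cv2.imread("pics/side0.png");t=cv2.imread("pics/top0.png")
def crop(im,x,y,w,h,k=5): return cv2.resize(im[y:y+h,x:x+w],None,fx=k,fy=k,interpolation=cv2.INTER_CUBIC)
a=np.vstack([np.hstack([crop(s,215,130,80,60),crop(t,300,140,80,60)]),np.hstack([crop(s,195,240,80,60),crop(t,140,170,80,60)])])
cv2.imwrite("pics/c1.png",a)
print(proj("top",[[0,0,0],[.243,-.576,.23]]),proj("side",[[0,0,0],[.243,-.576,.23]]))
for n,im in(("side",s),("top",t)):
    hsv=cv2.cvtColor(im,cv2.COLOR_BGR2HSV)
    for nm,lo,hi in(("blue",(105,120,30),(125,255,255)),("orange",(3,190,120),(14,255,255))):
        m=cv2.inRange(hsv,lo,hi);k,l,st,ce=cv2.connectedComponentsWithStats(m)
        print(n,nm,[(st[i].tolist(),ce[i].round(1).tolist()) for i in range(1,k) if st[i,4]>40])
E
```

```text
[[254.29113121 375.96419027]
 [459.87903459 303.04960649]] [[412.24774496 249.17429502]
 [353.90289881 107.62161621]]
side blue [([471, 0, 41, 83, 1653], [489.2, 32.3]), ([502, 45, 10, 27, 61], [506.9, 58.5]), ([278, 114, 30, 38, 777], [293.2, 135.0]), ([229, 207, 21, 17, 108], [238.6, 214.8]), ([269, 210, 17, 26, 302], [277.0, 220.9]), ([118, 228, 73, 32, 1637], [149.8, 242.7]), ([191, 293, 116, 91, 5988], [254.1, 344.3]), ([161, 374, 29, 10, 159], [174.0, 380.0])]
side orange [([226, 247, 21, 15, 182], [237.0, 254.5])]
top blue [([170, 78, 56, 65, 2491], [199.5, 110.2]), ([0, 195, 99, 92, 3812], [43.2, 239.3]), ([441, 194, 30, 35, 461], [453.2, 211.1]), ([411, 196, 26, 42, 421], [420.7, 221.2]), ([232, 222, 19, 19, 252], [241.4, 231.5]), ([452, 223, 31, 25, 207], [467.3, 234.4])]
top orange [([390, 125, 9, 10, 47], [395.0, 130.1]), ([158, 196, 18, 21, 201], [167.4, 207.2])]
```

View pics/c1.png

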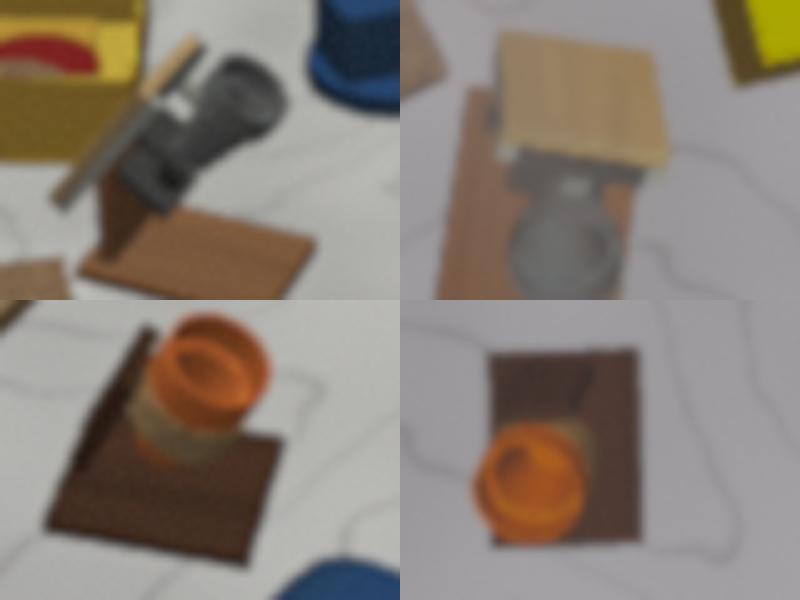

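The crops show the following, in full-image pixels:
- **Grey mouth:** about (264,149) in the side view and (333,190) in the top view.
- **Orange mouth:** about (238,252) side and (166,207) top.
- **Lean:** both cups lean toward the robot.

Next I'll refine these numerically.

```bash
python3 - <<'E'
from h import *
s=cv2.imread("pics/side0.png");t=cv2.imread("pics/top0.png")
print("grey",tri((264.4,149.4),(333,190)),"orange",tri((238,252),(166,206.6)),"blue",tri((277.5,215),(241.7,231.3)))
for uv in((241.7,231.3),): print(onz("top",uv,.09))
# base edges, stand & rack
g=lambda x,y,X0,Y0,ox,oy:(X0+(x-ox)/5,Y0+(y-oy)/5)
for z in(0.0,.015):
  print("stand corners",[onz("top",g(x,y,140,170,400,300),z)[:2].round(3).tolist() for x,y in((490,350),(640,350),(640,543),(492,545))])
  print("side stand",[onz("side",g(x,y,195,240,0,300),z)[:2].round(3).tolist() for x,y in((45,528),(248,565),(285,437))])
  print("rack",[onz("top",g(x,y,300,140,400,0),z)[:2].round(3).tolist() for x,y in((470,90),(440,290))],
   [onz("side",g(x,y,215,130,0,0),z)[:2].round(3).tolist() for x,y in((80,272),(285,300),(316,240))])
def crop(im,cx,cy,w=33,h=33,k=12):
    x,y=cx-w//2,cy-h//2
    c=cv2.resize(im[y:y+h,x:x+w],None,fx=k,fy=k,interpolation=cv2.INTER_CUBIC); c=cv2.normalize(c,None,0,255,cv2.NORM_MINMAX)
    for i in range(w):
        if (x+i)%5==0: cv2.line(c,(int((i+.5)*k),0),(int((i+.5)*k),h*k),(255,255,255) if (x+i)%10 else (0,255,0),1)
    for i in range(h):
        if (y+i)%5==0: cv2.line(c,(0,int((i+.5)*k)),(w*k,int((i+.5)*k)),(255,255,255) if (y+i)%10 else (0,255,0),1)
    return c
a=np.vstack([np.hstack([crop(s,x,y,33,33,8) for x,y in((264,150),(238,255),(278,221))]),np.hstack([crop(t,x,y,33,33,8) for x,y in((333,190),(166,207),(242,231))])])
cv2.imwrite("pics/c2.png",a)
E
```

```text
grey (array([ 0.5695814 , -0.25186788,  0.16791167]), np.float64(0.0036950811728046593)) orange (array([0.54119117, 0.25155441, 0.1181709 ]), np.float64(0.0003873839245790724)) blue (array([0.46153871, 0.0246136 , 0.08509025]), np.float64(0.0034964364110361816))
[0.45970238 0.02414954 0.09      ]
stand corners [[0.64, 0.303], [0.637, 0.203], [0.509, 0.205], [0.51, 0.302]]
side stand [[0.639, 0.302], [0.511, 0.302], [0.512, 0.199]]
rack [[0.698, -0.219], [0.565, -0.193]] [[0.7, -0.221], [0.527, -0.221], [0.517, -0.31]]
stand corners [[0.638, 0.299], [0.635, 0.2], [0.508, 0.202], [0.509, 0.299]]
side stand [[0.634, 0.313], [0.508, 0.313], [0.509, 0.212]]
rack [[0.696, -0.217], [0.564, -0.192]] [[0.694, -0.201], [0.524, -0.201], [0.514, -0.289]]
```

View pics/c2.png

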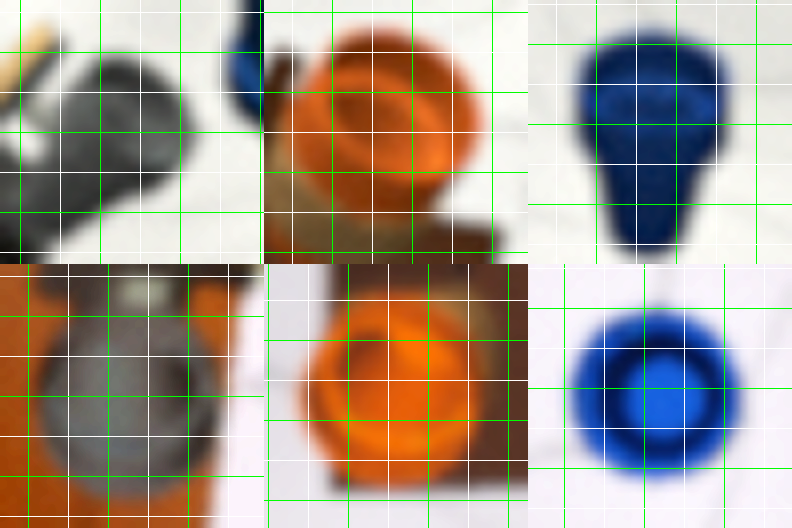

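This gives good outlines of all three cups. Next are the rack base pose (its yaw) and consistency checks by projecting expected rim points into both views.

```bash
python3 - <<'E'
from h import *
s=cv2.imread("pics/side0.png");t=cv2.imread("pics/top0.png")
def crop(im,x,y,w,h,k):
    c=cv2.resize(im[y:y+h,x:x+w],None,fx=k,fy=k,interpolation=cv2.INTER_CUBIC)
    for i in range(w):
        if (x+i)%10==0: cv2.line(c,(int((i+.5)*k),0),(int((i+.5)*k),h*k),(0,255,0),1)
    for i in range(h):
        if (y+i)%10==0: cv2.line(c,(0,int((i+.5)*k)),(w*k,int((i+.5)*k)),(0,255,0),1)
    return c
def ov(n,im,X0,Y0,k,pts,col):
    p=(proj(n,pts)-[X0,Y0]+.5)*k
    cv2.polylines(im,[np.int32(p)],True,col,1)
th=np.linspace(0,2*np.pi,40)
def ring(c,ax,r):
    ax=ax/np.linalg.norm(ax);u=np.cross(ax,[0,1,.01]);u/=np.linalg.norm(u);v=np.cross(ax,u)
    return c+r*(np.outer(np.cos(th),u)+np.outer(np.sin(th),v))
cs=crop(s,225,130,66,66,6);ct=crop(t,295,140,66,80,6)
cv2.imwrite("pics/c3.png",np.hstack([cv2.copyMakeBorder(cs,0,84,0,0,cv2.BORDER_CONSTANT),ct]))
# blue check
for n in("side","top"):
    p=proj(n,ring(np.array([.46,.024,.09]),np.array([0,0,1.]),.0335));print(n,"blue rim box",p.min(0),p.max(0))
    a=np.radians(25);p=proj(n,ring(np.array([.541,.2515,.118]),np.array([-np.sin(a),0,np.cos(a)]),.0335));print(n,"or rim box",p.min(0),p.max(0))
E
```

```text
side blue rim box [268.70670685 207.60096535] [288.40147803 220.4546908 ]
side or rim box [227.49579002 242.63699542] [248.57922153 261.7921553 ]
top blue rim box [230.91516311 220.37629358] [252.55525641 242.08593395]
top or rim box [154.99278235 196.26008192] [177.04095933 216.79360064]
```

View pics/c3.png

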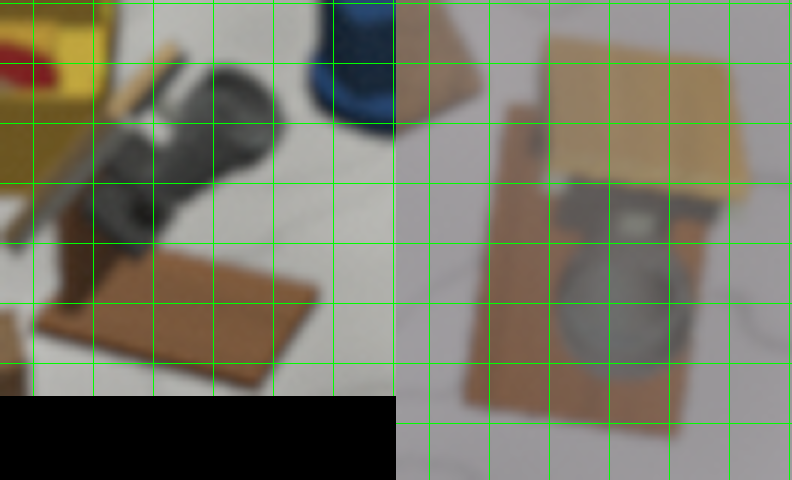

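The rack base corners are A (267.5,193), B (277.8,178) and C (230.3,183) in the side view. In the top view they are A (306,206.7), B (341.8,212.3) and C (313.5,157).

```bash
python3 - <<'E'
from h import *
S=[(267.5,193),(277.8,177.8),(230.3,182.8)];T=[(306,206.7),(341.8,212.3),(313.5,157)]
P=[]
for a,b in zip(S,T): p,e=tri(a,b);print(p.round(4),round(e,4));
for z in(.012,.018):
    A,B,Cc=[onz("top",b,z)[:2] for b in T]
    y1=np.degrees(np.arctan2(*(Cc-A)[::-1]));y2=np.degrees(np.arctan2(*(A-B)[::-1]))-90
    mid=(A+B)/2; L=np.linalg.norm(A-B),np.linalg.norm(Cc-A); print(z,y1,y2,mid,L)
    for yaw in(-8,-9.5,-11):
        ex=np.array([np.cos(np.radians(yaw)),np.sin(np.radians(yaw))]);ori=mid+.030*ex
        ax=np.r_[-np.sin(np.radians(35))*ex,np.cos(np.radians(35))]
        th=np.linspace(0,2*np.pi,40);v=np.r_[-ex[1],ex[0],0];u=np.cross(v,ax)
        for s in(0,.006,.012):
            c=np.r_[ori+.055*ex,.115]+(.09-s)*ax
            pr=c+.0335*(np.outer(np.cos(th),u)+np.outer(np.sin(th),v))
            o=[]
            for n in("side","top"):
                q=proj(n,pr);o.append((q.min(0).round(1).tolist(),q.max(0).round(1).tolist()))
            print(z,yaw,s,c.round(4),o)
print("cams",ray("side",(0,0))[0],ray("top",(0,0))[0])
E
```

```text
[ 0.5371 -0.1846  0.0098] 0.003
[ 0.5158 -0.3016  0.0065] 0.0039
[ 0.7003 -0.2156  0.0115] 0.0015
0.012 -10.743568953728387 -10.63127668258825 [ 0.52452104 -0.24274919] (np.float64(0.1183712980610299), np.float64(0.16700225638824318))
0.012 -8 0 [ 0.5576 -0.2474  0.1887] [([259.5, 138.7], [274.0, 152.7]), ([321.2, 183.8], [344.5, 204.0])]
0.012 -8 0.006 [ 0.561  -0.2479  0.1838] [([258.7, 139.6], [273.1, 153.6]), ([321.1, 182.8], [344.3, 203.0])]
0.012 -8 0.012 [ 0.5644 -0.2484  0.1789] [([257.8, 140.6], [272.3, 154.6]), ([321.0, 181.8], [344.1, 201.9])]
0.012 -9.5 0 [ 0.5574 -0.2483  0.1887] [([259.6, 138.5], [274.1, 152.6]), ([321.5, 183.8], [344.8, 204.0])]
0.012 -9.5 0.006 [ 0.5608 -0.2488  0.1838] [([258.7, 139.4], [273.3, 153.6]), ([321.4, 182.8], [344.6, 203.0])]
0.012 -9.5 0.012 [ 0.5642 -0.2494  0.1789] [([257.9, 140.4], [272.4, 154.5]), ([321.3, 181.9], [344.5, 202.0])]
0.012 -11 0 [ 0.5573 -0.2491  0.1887] [([259.6, 138.4], [274.2, 152.6]), ([321.8, 183.8], [345.1, 204.1])]
0.012 -11 0.006 [ 0.5607 -0.2498  0.1838] [([258.8, 139.3], [273.4, 153.5]), ([321.7, 182.9], [345.0
[... 623 characters left out ...]
 [([259.6, 138.6], [274.2, 152.7]), ([321.2, 183.9], [344.5, 204.2])]
0.018 -9.5 0.006 [ 0.5605 -0.248   0.1838] [([258.8, 139.6], [273.3, 153.7]), ([321.1, 183.0], [344.4, 203.1])]
0.018 -9.5 0.012 [ 0.5639 -0.2486  0.1789] [([257.9, 140.5], [272.4, 154.6]), ([321.1, 182.0], [344.2, 202.1])]
0.018 -11 0 [ 0.5569 -0.2483  0.1887] [([259.7, 138.5], [274.3, 152.7]), ([321.5, 184.0], [344.8, 204.2])]
0.018 -11 0.006 [ 0.5603 -0.249   0.1838] [([258.8, 139.4], [273.4, 153.6]), ([321.5, 183.0], [344.7, 203.2])]
0.018 -11 0.012 [ 0.5637 -0.2496  0.1789] [([258.0, 140.3], [272.6, 154.5]), ([321.4, 182.0], [344.6, 202.2])]
cams [0.31825641 1.00668489 0.94150116] [ 0.4304476  -0.04706937  1.51042411]
```

```bash
cat >> h.py <<'E'
def tool(yaw,tilt):
    y,t=np.radians([yaw,tilt]); z=np.array([np.sin(t)*np.cos(y),np.sin(t)*np.sin(y),-np.cos(t)])
    Y=np.array([np.sin(y),-np.cos(y),0]); return np.c_[np.cross(Y,z),Y,z]
def plan(p,Rt,p0=None,R0=None,show=True):
    s=get_state(); p0=s["position"] if p0 is None else np.array(p0); R0=R.from_rotvec(s["eef_rot"]).as_matrix() if R0 is None else R0
    for _ in range(12):
        d=R0.T@(np.array(p)-p0)*10; k=min(1,.98/max(abs(d).max(),1e-9)); d=(d*k).round(3)
        w=R.from_matrix(R0.T@Rt).as_rotvec()/(np.pi/2); w=(w*min(1,.6/max(np.linalg.norm(w),1e-9))).round(3)
        if max(abs(d).max(),abs(w).max())<.004: break
        print(d.tolist(),w.tolist())
        p0=p0+R0@d/10; R0=R0@R.from_rotvec(w*np.pi/2).as_matrix()
    print("end",p0.round(4)); return p0,R0
def st():
    s=get_state(); print(round(s["clock"],2),s["position"].round(4),(R.from_rotvec(s["eef_rot"]).as_matrix()[:,2]).round(3),"F",s["contact_force"].round(1),"w",round(s["grip_width"],4),"g",round(s["finger_force"],1),"q",s["qpos"].round(2))
YAW=-10.7
AX=-tool(YAW,35)[:,2]; RIM=np.array([.5615,-.248,.183])
E
python3 - <<'E'
from h import *
p,r=plan([.462,.024,.17],tool(YAW,0)); plan([.462,.024,.071],tool(YAW,0),p,r)
E
```

```text
[0.913, -0.98, 0.127] [-0.001, 0.0, 0.373]
[0.162, -0.98, 0.093] [0.0, 0.0, -0.0]
[0.162, -0.98, 0.093] [0.0, 0.0, -0.0]
[0.162, -0.98, 0.093] [0.0, 0.0, -0.0]
[0.162, -0.98, 0.092] [0.0, 0.0, -0.0]
[0.162, -0.98, 0.093] [0.0, 0.0, -0.0]
[0.013, -0.078, 0.007] [0.0, 0.0, -0.0]
end [0.462 0.024 0.17 ]
[0.001, -0.001, 0.98] [0.0, 0.0, -0.0]
[-0.0, 0.0, 0.01] [0.0, 0.0, -0.0]
end [0.462 0.024 0.071]
```

Call:
arm_command:
  steps:
    - [[0.1,-0.1,0.01,0,0,0.05],[0.2,-0.2,0.02,0,0,0.1],[0.35,-0.38,0.04,0,0,0.15],[0.5,-0.55,0.06,0,0,0.2],[0.65,-0.7,0.08,0,0,0.25],[0.75,-0.82,0.1,0,0,0.3],[0.85,-0.92,0.12,0,0,0.35],[0.91,-0.98,0.13,0,0,0.373]]
  jaw: 0

```text
clock: 0.77
position: [0.2891, -0.4484, 0.2172]
eef_rot: [-3.126, 0.298, 0.001]
contact_force: [0.6, -0.5, -0.2]
grip_width: 0.088
finger_force: 0.0
```

Call:
arm_command:
  steps:
    - [[0.02,-0.12,0.01,0,0,0],[0.04,-0.25,0.02,0,0,0],[0.06,-0.38,0.03,0,0,0],[0.08,-0.5,0.05,0,0,0],[0.1,-0.62,0.06,0,0,0],[0.12,-0.75,0.07,0,0,0],[0.14,-0.88,0.08,0,0,0],[0.16,-1,0.09,0,0,0]]

```text
clock: 1.43
position: [0.3232, -0.3537, 0.2086]
eef_rot: [-3.128, 0.292, -0.0]
contact_force: [0.1, 0.0, 0.5]
grip_width: 0.0878
finger_force: 0.0
```

Call:
arm_command:
  steps:
    - [[0.02,-0.12,0.01,0,0,0],[0.04,-0.25,0.02,0,0,0],[0.06,-0.38,0.03,0,0,0],[0.08,-0.5,0.05,0,0,0],[0.1,-0.62,0.06,0,0,0],[0.12,-0.75,0.07,0,0,0],[0.14,-0.88,0.08,0,0,0],[0.16,-1,0.09,0,0,0]]

```text
clock: 2.1
position: [0.3573, -0.2585, 0.1996]
eef_rot: [3.128, -0.292, 0.0]
contact_force: [-0.4, 0.1, -0.3]
grip_width: 0.088
finger_force: 0.0
```

Call:
arm_command:
  steps:
    - [[0.02,-0.12,0.01,0,0,0],[0.04,-0.25,0.02,0,0,0],[0.06,-0.38,0.03,0,0,0],[0.08,-0.5,0.05,0,0,0],[0.1,-0.62,0.06,0,0,0],[0.12,-0.75,0.07,0,0,0],[0.14,-0.88,0.08,0,0,0],[0.16,-1,0.09,0,0,0]]

```text
clock: 2.77
position: [0.3915, -0.1633, 0.1906]
eef_rot: [3.128, -0.292, 0.0]
contact_force: [1.2, 0.4, -0.3]
grip_width: 0.0879
finger_force: 0.0
```

Call:
arm_command:
  steps:
    - [[0.02,-0.12,0.01,0,0,0],[0.04,-0.25,0.02,0,0,0],[0.06,-0.38,0.03,0,0,0],[0.08,-0.5,0.05,0,0,0],[0.1,-0.62,0.06,0,0,0],[0.12,-0.75,0.07,0,0,0],[0.14,-0.88,0.08,0,0,0],[0.16,-1,0.09,0,0,0]]

```text
clock: 3.43
position: [0.4257, -0.068, 0.1816]
eef_rot: [3.128, -0.292, 0.0]
contact_force: [0.3, 0.3, 0.9]
grip_width: 0.0877
finger_force: 0.0
```

```bash
python3 - <<'E'
from h import *
st();p,r=plan([.462,.024,.15],tool(YAW,0)); plan([.462,.024,.071],tool(YAW,0),p,r)
E
```

```text
3.43 [ 0.4257 -0.068   0.1816] [ 0. -0. -1.] F [0.3 0.3 0.9] w 0.0877 g 0.0 q [ 0.3   0.15 -0.28  2.09  0.05  0.91 -1.77]
[0.186, -0.971, 0.316] [0.0, -0.0, 0.0]
end [0.462 0.024 0.15 ]
[-0.0, -0.0, 0.79] [0.0, -0.0, 0.0]
end [0.462 0.024 0.071]
```

Call:
arm_command:
  steps:
    - [[0.03,-0.16,0.05,0,0,0],[0.07,-0.35,0.1,0,0,0],[0.1,-0.55,0.17,0,0,0],[0.15,-0.75,0.24,0,0,0],[0.18,-0.9,0.3,0,0,0],[0.18,-0.96,0.31,0,0,0],[0.18,-0.96,0.31,0,0,0],[0.18,-0.96,0.31,0,0,0]]

```text
clock: 4.1
position: [0.4609, 0.0215, 0.1507]
eef_rot: [3.128, -0.292, -0.001]
contact_force: [-0.4, -0.4, 0.1]
grip_width: 0.0878
finger_force: 0.0
```

```bash
python3 - <<'E'
from h import *
st(); plan([.462,.024,.071],tool(YAW,0))
E
```

```text
4.1 [0.4609 0.0215 0.1507] [-0. -0. -1.] F [-0.4 -0.4  0.1] w 0.0878 g 0.0 q [ 0.14  0.25 -0.34  2.05  0.11  0.85 -2.02]
[0.006, -0.027, 0.797] [0.0, 0.0, 0.0]
end [0.462 0.024 0.071]
```

Call:
arm_command:
  steps:
    - [[0.01,-0.03,0.12,0,0,0],[0.01,-0.03,0.25,0,0,0],[0.01,-0.03,0.4,0,0,0],[0.01,-0.03,0.55,0,0,0],[0.01,-0.03,0.68,0,0,0],[0.01,-0.03,0.78,0,0,0],[0.01,-0.03,0.8,0,0,0],[0.01,-0.03,0.8,0,0,0]]

```text
clock: 4.77
position: [0.4625, 0.0238, 0.0704]
eef_rot: [3.127, -0.295, -0.001]
contact_force: [0.2, -0.6, 1.5]
grip_width: 0.0883
finger_force: 0.0
```

Call:
arm_command:
  steps:
    - [[0,0,0,0,0,0],[0,0,0,0,0,0],[0,0,0,0,0,0],[0,0,0,0,0,0],[0,0,0,0,0,0],[0,0,0,0,0,0],[0,0,0,0,0,0],[0,0,0,0,0,0]]
  jaw: 1
  newtons: 15

```text
clock: 5.43
position: [0.4633, 0.0245, 0.0712]
eef_rot: [3.128, -0.293, 0.002]
contact_force: [0.4, -0.0, 6.4]
grip_width: 0.0652
finger_force: 15.0
```

Call:
arm_command:
  steps:
    - [[0,0,-0.1,0,0,0],[0,0,-0.25,0,0,0],[0,0,-0.4,0,0,0],[0,0,-0.55,0,0,0],[0,0,-0.7,0,0,0],[0,0,-0.85,0,0,0],[0,0,-1,0,0,0],[0,0,-1,0,0,0]]

```text
clock: 6.1
position: [0.4642, 0.0248, 0.1735]
eef_rot: [-3.127, 0.293, -0.007]
contact_force: [1.1, 0.3, -0.2]
grip_width: 0.0654
finger_force: 15.0
```

```bash
python3 - <<'E'
from h import *
st()
Rt=tool(YAW,35)
# hover: foot 45 mm outside mouth; TCP = foot + 71 mm along axis
tgt=RIM+AX*(.045+.071); print(tgt)
via=[.44,-.12,.28]
p,r=plan(via,Rt); plan(tgt,Rt,p,r)
E
```

```text
6.1 [0.4642 0.0248 0.1735] [ 0.004  0.    -1.   ] F [ 1.1  0.3 -0.2] w 0.0654 g 15.0 q [ 0.14  0.22 -0.35  2.02  0.1   0.9  -2.01]
[ 0.49612199 -0.2356467   0.27802164]
[0.024, 0.98, -0.712] [-0.001, 0.386, -0.0]
[0.212, 0.488, -0.284] [0.0, 0.0, -0.0]
end [ 0.44 -0.12  0.28]
[0.586, 0.98, 0.434] [0.0, 0.0, -0.0]
[0.031, 0.051, 0.022] [0.0, 0.0, -0.0]
end [ 0.4961 -0.2356  0.2781]
```

Call:
arm_command:
  steps:
    - [[0,0.12,-0.09,0,0.05,0],[0,0.25,-0.18,0,0.1,0],[0,0.37,-0.27,0,0.15,0],[0,0.5,-0.36,0,0.2,0],[0,0.62,-0.45,0,0.25,0],[0,0.75,-0.54,0,0.3,0],[0.01,0.88,-0.63,0,0.35,0],[0.02,0.98,-0.71,0,0.386,0]]

```text
clock: 6.77
position: [0.445, -0.0729, 0.2413]
eef_rot: [2.931, -0.275, 0.921]
contact_force: [-1.0, -1.0, -0.2]
grip_width: 0.0652
finger_force: 15.0
```

Call:
arm_command:
  steps:
    - [[0.03,0.07,-0.04,0,0,0],[0.06,0.15,-0.08,0,0,0],[0.1,0.22,-0.12,0,0,0],[0.13,0.3,-0.17,0,0,0],[0.17,0.4,-0.22,0,0,0],[0.21,0.48,-0.28,0,0,0],[0.21,0.49,-0.28,0,0,0],[0.21,0.49,-0.28,0,0,0]]

```text
clock: 7.43
position: [0.4385, -0.1205, 0.2763]
eef_rot: [2.933, -0.276, 0.917]
contact_force: [0.5, -0.2, -1.0]
grip_width: 0.0656
finger_force: 15.0
```

```bash
python3 - <<'E'
from h import *
st(); plan(RIM+AX*(.045+.071),tool(YAW,35))
E
```

```text
7.43 [ 0.4385 -0.1205  0.2763] [ 0.56  -0.106 -0.822] F [ 0.5 -0.2 -1. ] w 0.0656 g 15.0 q [ 0.16 -0.25 -0.02  2.37  0.05  0.42 -1.65]
[0.624, 0.98, 0.412] [0.0, 0.003, -0.001]
[0.028, 0.044, 0.019] [0.0, -0.0, 0.0]
end [ 0.4961 -0.2357  0.278 ]
```

Call:
arm_command:
  steps:
    - [[0.08,0.13,0.05,0,0,0],[0.16,0.26,0.1,0,0,0],[0.25,0.4,0.16,0,0,0],[0.34,0.55,0.22,0,0,0],[0.44,0.7,0.29,0,0,0],[0.54,0.85,0.35,0,0,0],[0.62,0.97,0.41,0,0.003,0],[0.65,1,0.43,0,0.003,0]]

```text
clock: 8.1
position: [0.4972, -0.2344, 0.2774]
eef_rot: [2.93, -0.277, 0.923]
contact_force: [-0.1, 0.1, -0.0]
grip_width: 0.0655
finger_force: 15.0
```

Call:
arm_command:
  steps:
    - [[0,0.02,0,0,0,0],[0,0.02,0,0,0,0],[0,0.02,0,0,0,0],[0,0.02,0,0,0,0],[0,0.02,0,0,0,0],[0,0.02,0,0,0,0],[0,0.02,0,0,0,0],[0,0.02,0,0,0,0]]

```text
clock: 8.77
position: [0.4963, -0.2351, 0.2785]
eef_rot: [2.931, -0.275, 0.925]
contact_force: [-0.7, -0.3, 0.1]
grip_width: 0.0648
finger_force: 15.0
```

```bash
python3 - <<'E'
from h import *
st(); plan(RIM+AX*(.045+.071),tool(YAW,35))
s=imaging.read_camera("side")[:,:,::-1];t=imaging.read_camera("top")[:,:,::-1]
def crop(im,x,y,w,h,k):
    return cv2.resize(im[y:y+h,x:x+w],None,fx=k,fy=k,interpolation=cv2.INTER_CUBIC)
cv2.imwrite("pics/c4.png",np.hstack([crop(s,225,90,66,90,6),crop(t,295,140,66,90,6)]))
E
```

```text
8.77 [ 0.4963 -0.2351  0.2785] [ 0.564 -0.107 -0.819] F [-0.7 -0.3  0.1] w 0.0648 g 15.0 q [ 0.02 -0.07  0.41  2.22 -0.3   0.41 -1.08]
[-0.003, 0.005, 0.003] [0.0, -0.0, -0.0]
end [ 0.4962 -0.2356  0.2781]
```

View pics/c4.png

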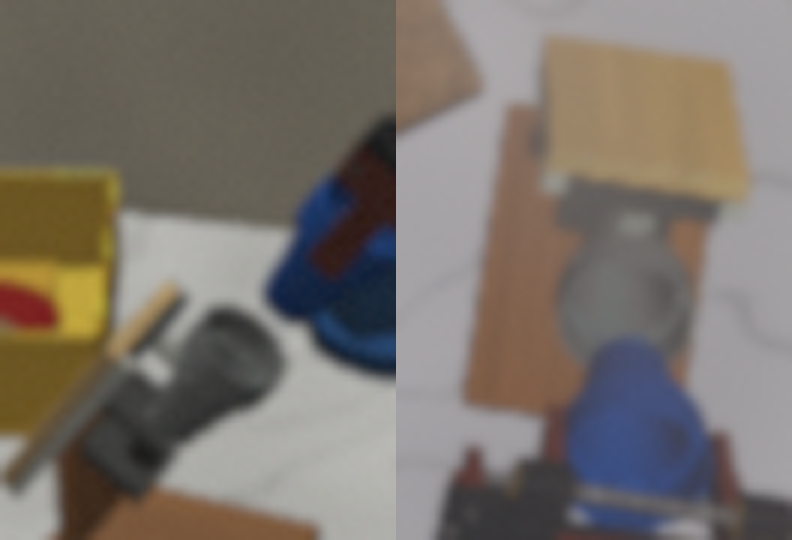

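The blue cup is held in front of the grey mouth. Its foot shows near crop (285,303) in the side view and (628,352) in the top view. I'll check those against the prediction.

```bash
python3 - <<'E'
from h import *
f=RIM+AX*.045
for n,o in(("side",(225,90)),("top",(295,140))):
    for nm,p in(("foot",f),("foot-top edge",f),("rim",RIM),("cup60",f+AX*.06),("cuprim",f+AX*.09)): print(n,nm,((proj(n,p)-o+.5)*6+([396,0] if n=="top" else [0,0])).round(0))
    th=np.linspace(0,6.28,40);v=tool(YAW,35)[:,1];u=tool(YAW,35)[:,0]
    q=proj(n,f+.018*(np.outer(np.cos(th),u)+np.outer(np.sin(th),v)));q=(q-o+.5)*6+([396,0] if n=="top" else [0,0]);print(q.min(0).round(),q.max(0).round())
    q=proj(n,RIM+.0335*(np.outer(np.cos(th),u)+np.outer(np.sin(th),v)));q=(q-o+.5)*6+([396,0] if n=="top" else [0,0]);print("rim",q.min(0).round(),q.max(0).round())
E
```

```text
side foot [[287. 301.]]
side foot-top edge [[287. 301.]]
side rim [[248. 343.]]
side cup60 [[342. 242.]]
side cuprim [[370. 211.]]
[263. 278.] [311. 324.]
rim [204. 301.] [291. 386.]
top foot [[629. 366.]]
top foot-top edge [[629. 366.]]
top rim [[625. 320.]]
top cup60 [[634. 432.]]
top cuprim [[637. 466.]]
[590. 333.] [667. 399.]
rim [555. 259.] [695. 380.]
```

The foot matches the prediction to within about 1 px, so I'll insert along the axis.

Call:
arm_command:
  steps:
    - [[0,0,0.1,0,0,0],[0,0,0.2,0,0,0],[0,0,0.3,0,0,0],[0,0,0.4,0,0,0],[0,0,0.5,0,0,0],[0,0,0.6,0,0,0],[0,0,0.7,0,0,0],[0,0,0.7,0,0,0]]

```text
clock: 9.53
position: [0.536, -0.2423, 0.2194]
eef_rot: [2.932, -0.274, 0.921]
contact_force: [-0.9, 0.9, -0.4]
grip_width: 0.0652
finger_force: 15.0
```

Call:
arm_command:
  steps:
    - [[0,0,0.04,0,0,0],[0,0,0.08,0,0,0],[0,0,0.12,0,0,0],[0,0,0.16,0,0,0],[0,0,0.2,0,0,0],[0,0,0.24,0,0,0],[0,0,0.25,0,0,0],[0,0,0.25,0,0,0]]

```text
clock: 10.2
position: [0.5498, -0.2454, 0.2002]
eef_rot: [2.931, -0.275, 0.924]
contact_force: [-0.4, 0.2, -0.9]
grip_width: 0.0655
finger_force: 15.0
```

```bash
cat >> h.py <<'E'
def rel():
    s=get_state(); Rt=tool(YAW,35); d=Rt.T@(s["position"]-RIM)*1e3
    print("TCP rel rim, tool axes mm",d.round(1),"foot depth",round(d[2]+71,1),"F tool",(Rt.T@s["contact_force"]).round(1),"M",s["torque"].round(2))
E
python3 - <<'E'
from h import *
st();rel()
E
```

```text
10.2 [ 0.5498 -0.2454  0.2002] [ 0.563 -0.107 -0.819] F [-0.4  0.2 -0.9] w 0.0655 g 15.0 q [ 0.1   0.16  0.35  2.22 -0.85  0.26 -0.55]
TCP rel rim, tool axes mm [  0.1  -0.4 -20.9] foot depth 50.1 F tool [-0.9 -0.1  0.5] M [ 0.18  0.61 -0.04]
```

Call:
arm_command:
  steps:
    - [[0,0,0.02,0,0,0],[0,0,0.04,0,0,0],[0,0,0.06,0,0,0],[0,0,0.08,0,0,0],[0,0,0.1,0,0,0],[0,0,0.12,0,0,0],[0,0,0.12,0,0,0],[0,0,0.12,0,0,0]]

```text
clock: 10.87
position: [0.5567, -0.2468, 0.1906]
eef_rot: [2.931, -0.275, 0.924]
contact_force: [0.6, -0.6, -1.0]
grip_width: 0.0651
finger_force: 15.0
```

```bash
python3 - <<'E'
from h import *
st();rel()
E
```

```text
10.87 [ 0.5567 -0.2468  0.1906] [ 0.564 -0.107 -0.819] F [ 0.6 -0.6 -1. ] w 0.0651 g 15.0 q [ 0.14  0.19  0.31  2.21 -0.92  0.24 -0.49]
TCP rel rim, tool axes mm [ 0.3 -0.3 -9.1] foot depth 61.9 F tool [-0.   0.4  1.3] M [ 0.18  0.59 -0.03]
```

Call:
arm_command:
  steps:
    - [[0,0,0.01,0,0,0],[0,0,0.02,0,0,0],[0,0,0.03,0,0,0],[0,0,0.04,0,0,0],[0,0,0.05,0,0,0],[0,0,0.05,0,0,0],[0,0,0.05,0,0,0],[0,0,0.05,0,0,0]]

```text
clock: 11.53
position: [0.5595, -0.2473, 0.1865]
eef_rot: [2.931, -0.275, 0.924]
contact_force: [-1.9, -0.5, 2.3]
grip_width: 0.0652
finger_force: 15.0
```

```bash
python3 - <<'E'
from h import *
st();rel()
E
```

```text
11.53 [ 0.5595 -0.2473  0.1865] [ 0.564 -0.107 -0.819] F [-1.9 -0.5  2.3] w 0.0652 g 15.0 q [ 0.16  0.2   0.28  2.21 -0.94  0.23 -0.47]
TCP rel rim, tool axes mm [ 0.3 -0.3 -4.1] foot depth 66.9 F tool [-0.1  0.8 -2.9] M [ 0.04  0.78 -0.13]
```

Call:
arm_command:
  steps:
    - [[0,0,0.01,0,0,0],[0,0,0.02,0,0,0],[0,0,0.03,0,0,0],[0,0,0.04,0,0,0],[0,0,0.04,0,0,0],[0,0,0.04,0,0,0],[0,0,0.04,0,0,0],[0,0,0.04,0,0,0]]

```text
clock: 12.2
position: [0.5618, -0.2477, 0.1832]
eef_rot: [2.931, -0.275, 0.924]
contact_force: [-1.9, -1.3, -0.0]
grip_width: 0.065
finger_force: 15.0
```

```bash
python3 - <<'E'
from h import *
st();rel()
E
```

```text
12.2 [ 0.5618 -0.2477  0.1832] [ 0.564 -0.107 -0.819] F [-1.9 -1.3 -0. ] w 0.065 g 15.0 q [ 0.18  0.21  0.26  2.2  -0.96  0.23 -0.45]
TCP rel rim, tool axes mm [ 0.3 -0.3 -0.1] foot depth 70.9 F tool [-1.3  1.6 -0.9] M [-0.1   0.69 -0.24]
```

Call:
arm_command:
  steps:
    - [[0,0,0.01,0,0,0],[0,0,0.02,0,0,0],[0,0,0.03,0,0,0],[0,0,0.04,0,0,0],[0,0,0.05,0,0,0],[0,0,0.05,0,0,0],[0,0,0.05,0,0,0],[0,0,0.05,0,0,0]]

```text
clock: 12.87
position: [0.5645, -0.2482, 0.1792]
eef_rot: [2.931, -0.275, 0.924]
contact_force: [-3.3, -1.0, 0.5]
grip_width: 0.0654
finger_force: 15.0
```

```bash
python3 - <<'E'
from h import *
st();rel()
s=imaging.read_camera("side")[:,:,::-1];t=imaging.read_camera("top")[:,:,::-1]
def crop(im,x,y,w,h,k):
    return cv2.resize(im[y:y+h,x:x+w],None,fx=k,fy=k,interpolation=cv2.INTER_CUBIC)
cv2.imwrite("pics/c5.png",np.hstack([crop(s,225,110,66,70,6),crop(t,295,140,66,70,6)]))
E
```

```text
12.87 [ 0.5645 -0.2482  0.1792] [ 0.564 -0.107 -0.819] F [-3.3 -1.   0.5] w 0.0654 g 15.0 q [ 0.21  0.22  0.22  2.2  -0.97  0.22 -0.44]
TCP rel rim, tool axes mm [ 0.3 -0.3  4.9] foot depth 75.9 F tool [-2.2  1.6 -2.2] M [-0.09  0.82 -0.19]
```

View pics/c5.png

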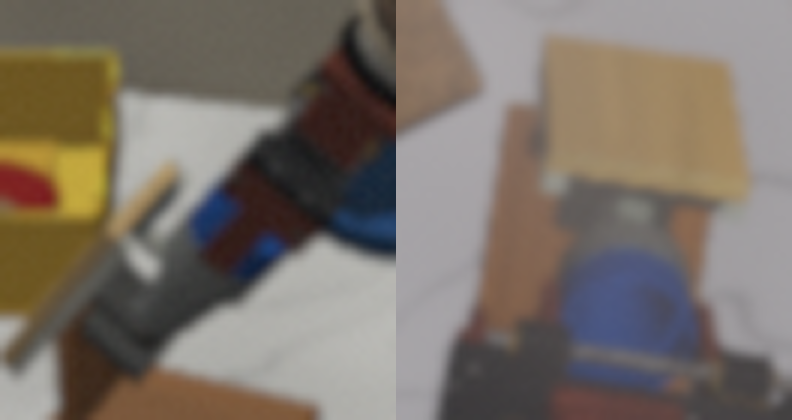

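Blue appears fully seated: only its band shows above the grey cup, and the sled has moved down slightly. I'll release and back out.

Call:
arm_command:
  steps:
    - [[0,0,0,0,0,0],[0,0,0,0,0,0],[0,0,0,0,0,0],[0,0,0,0,0,0],[0,0,0,0,0,0],[0,0,0,0,0,0],[0,0,-0.02,0,0,0],[0,0,-0.05,0,0,0]]
  jaw: 0

```text
clock: 13.63
position: [0.5616, -0.2476, 0.1832]
eef_rot: [2.931, -0.275, 0.924]
contact_force: [0.2, -0.4, -0.9]
grip_width: 0.0875
finger_force: 0.0
```

Call:
arm_command:
  steps:
    - [[0,0,-0.1,0,0,0],[0,0,-0.2,0,0,0],[0,0,-0.35,0,0,0],[0,0,-0.5,0,0,0],[0,0,-0.65,0,0,0],[0,0,-0.8,0,0,0],[0,0,-0.95,0,0,0],[0,0,-1,0,0,0]]

```text
clock: 14.3
position: [0.5047, -0.2373, 0.2672]
eef_rot: [2.929, -0.276, 0.927]
contact_force: [0.8, -0.4, 0.2]
grip_width: 0.0878
finger_force: 0.0
```

```bash
python3 - <<'E'
from h import *
st();rel()
s=imaging.read_camera("side")[:,:,::-1];t=imaging.read_camera("top")[:,:,::-1]
def crop(im,x,y,w,h,k):
    return cv2.resize(im[y:y+h,x:x+w],None,fx=k,fy=k,interpolation=cv2.INTER_CUBIC)
cv2.imwrite("pics/c6.png",np.hstack([crop(s,225,110,66,70,6),crop(t,295,140,66,70,6)]))
for n,o in(("side",(225,110)),("top",(295,140))):
  for d in(.004,.012,.02):
    th=np.linspace(0,6.28,40);v=tool(YAW,35)[:,1];u=tool(YAW,35)[:,0]
    for h in (.03,0):
        q=proj(n,RIM+AX*(h-d)+.0335*(np.outer(np.cos(th),u)+np.outer(np.sin(th),v)));q=(q-o+.5)*6+([396,0] if n=="top" else [0,0]);print(n,d,h,q.min(0).round(),q.max(0).round())
A=-tool(0,25)[:,2]; M=np.array([.540,.2525,.118]); tgt=M-A*.019
print("orange pre",tgt+A*.09)
p,r=plan([.45,-.1,.27],tool(0,25)); p,r=plan(tgt+A*.09,tool(0,25),p,r); plan(tgt,tool(0,25),p,r)
E
```

```text
14.3 [ 0.5047 -0.2373  0.2672] [ 0.565 -0.107 -0.818] F [ 0.8 -0.4  0.2] w 0.0878 g 0.0 q [-0.01 -0.04  0.45  2.23 -0.36  0.38 -1.02]
TCP rel rim, tool axes mm [   0.9    0.  -102.1] foot depth -31.1 F tool [0.8 0.3 0.3] M [ 0.15  0.55 -0.03]
side 0.004 0.03 [226. 157.] [314. 242.]
side 0.004 0 [200. 185.] [288. 270.]
side 0.012 0.03 [219. 164.] [307. 250.]
side 0.012 0 [194. 192.] [281. 277.]
side 0.02 0.03 [212. 172.] [300. 257.]
side 0.02 0 [187. 200.] [274. 284.]
top 0.004 0.03 [556. 284.] [698. 407.]
top 0.004 0 [555. 255.] [694. 376.]
top 0.012 0.03 [556. 276.] [697. 398.]
top 0.012 0 [555. 247.] [693. 368.]
top 0.02 0.03 [556. 268.] [696. 390.]
top 0.02 0 [555. 240.] [692. 360.]
orange pre [0.5099941  0.2525     0.18234785]
[-0.5, -0.98, -0.383] [0.06, -0.113, -0.103]
[-0.103, -0.29, -0.056] [-0.0, 0.0, -0.0]
end [ 0.45 -0.1   0.27]
[0.048, -0.98, 0.292] [-0.0, 0.0, -0.0]
[0.048, -0.98, 0.292] [-0.0, 0.0, -0.0]
[0.048, -0.98, 0.292] [-0.0, 0.0, -0.0]
[0.028, -0.585, 0.175] [-0.0, 0.0, -0.0]
end [0.51   0.2525 0.1823]
[0.001, 0.001, 0.9] [-0.0, 0.0, -0.0]
end [0.5481 0.2525 0.1008]
```

View pics/c6.png

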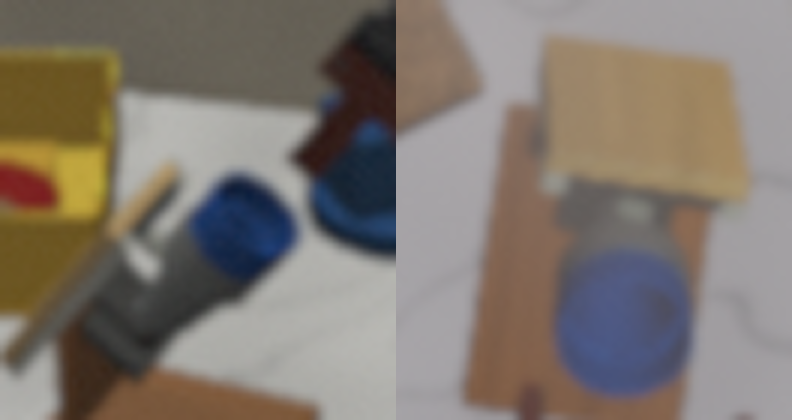

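Blue is seated, standing about 30 mm proud and coaxial. Next is the orange cup.

Call:
arm_command:
  steps:
    - [[-0.06,-0.12,-0.05,0.007,-0.014,-0.013],[-0.12,-0.24,-0.1,0.015,-0.028,-0.026],[-0.18,-0.36,-0.14,0.022,-0.042,-0.04],[-0.25,-0.49,-0.19,0.03,-0.056,-0.052],[-0.31,-0.61,-0.24,0.038,-0.07,-0.065],[-0.38,-0.74,-0.29,0.045,-0.085,-0.078],[-0.44,-0.86,-0.33,0.052,-0.1,-0.09],[-0.5,-0.98,-0.38,0.06,-0.113,-0.103]]

```text
clock: 15.07
position: [0.4616, -0.1282, 0.2671]
eef_rot: [-3.067, -0.001, -0.672]
contact_force: [-0.0, 0.5, -0.8]
grip_width: 0.0876
finger_force: 0.0
```

Call:
arm_command:
  steps:
    - [[0,-0.12,0.02,0,0,0],[0,-0.25,0.04,0,0,0],[0,-0.38,0.06,0,0,0],[0,-0.5,0.08,0,0,0],[0,-0.62,0.1,0,0,0],[0,-0.75,0.12,0,0,0],[0,-0.88,0.14,0,0,0],[0,-1,0.16,0,0,0]]

```text
clock: 15.73
position: [0.4685, -0.0281, 0.2525]
eef_rot: [-3.067, 0.0, -0.673]
contact_force: [0.9, 0.2, 0.0]
grip_width: 0.0877
finger_force: 0.0
```

Call:
arm_command:
  steps:
    - [[0,-0.12,0.03,0,0,0],[0,-0.25,0.06,0,0,0],[0,-0.38,0.09,0,0,0],[0,-0.5,0.12,0,0,0],[0,-0.62,0.15,0,0,0],[0,-0.75,0.18,0,0,0],[0,-0.88,0.21,0,0,0],[0,-1,0.24,0,0,0]]

```text
clock: 16.4
position: [0.4786, 0.0719, 0.2308]
eef_rot: [-3.067, 0.0, -0.673]
contact_force: [0.6, -0.3, 0.2]
grip_width: 0.088
finger_force: 0.0
```

Call:
arm_command:
  steps:
    - [[0,-0.12,0.03,0,0,0],[0,-0.25,0.06,0,0,0],[0,-0.38,0.09,0,0,0],[0,-0.5,0.12,0,0,0],[0,-0.62,0.15,0,0,0],[0,-0.75,0.18,0,0,0],[0,-0.88,0.2,0,0,0],[0,-1,0.2,0,0,0]]

```text
clock: 17.07
position: [0.4868, 0.1718, 0.2123]
eef_rot: [-3.068, 0.0, -0.672]
contact_force: [1.3, -0.2, 0.9]
grip_width: 0.0878
finger_force: 0.0
```

```bash
python3 - <<'E'
from h import *
st()
A=-tool(0,25)[:,2]; M=np.array([.540,.2525,.118]); tgt=M-A*.019
plan(tgt+A*.08,tool(0,25))
E
```

```text
17.07 [0.4868 0.1718 0.2123] [ 0.418  0.001 -0.909] F [ 1.3 -0.2  0.9] w 0.0878 g 0.0 q [-0.31  0.07 -0.29  2.19  0.48  0.58 -2.54]
[0.086, -0.807, 0.47] [-0.001, 0.003, -0.0]
end [0.5142 0.2525 0.1733]
```

Call:
arm_command:
  steps:
    - [[0,-0.08,0.05,0,0,-0.03],[0.02,-0.18,0.1,0,0,-0.06],[0.03,-0.3,0.17,0,0,-0.1],[0.05,-0.42,0.24,0,0,-0.14],[0.06,-0.56,0.32,0,0,-0.18],[0.08,-0.7,0.4,0,0,-0.22],[0.09,-0.8,0.46,0,0.003,-0.22],[0.09,-0.8,0.46,0,0.003,-0.22]]

```text
clock: 17.73
position: [0.5145, 0.253, 0.1737]
eef_rot: [2.953, 0.522, 0.654]
contact_force: [-0.8, 0.3, 0.7]
grip_width: 0.0876
finger_force: 0.0
```

```bash
python3 - <<'E'
from h import *
st()
Rt=tool(0,25)@R.from_rotvec([0,0,-.22*np.pi/2]).as_matrix()
A=-tool(0,25)[:,2]; M=np.array([.540,.2525,.118]); tgt=M-A*.019
plan(tgt,Rt)
t=imaging.read_camera("top")[:,:,::-1];s=imaging.read_camera("side")[:,:,::-1]
def crop(im,x,y,w,h,k):
    return cv2.resize(im[y:y+h,x:x+w],None,fx=k,fy=k,interpolation=cv2.INTER_CUBIC)
cv2.imwrite("pics/c7.png",np.hstack([crop(s,205,210,66,75,6),crop(t,135,170,66,75,6)]))
E
```

```text
17.73 [0.5145 0.253  0.1737] [ 0.422  0.003 -0.907] F [-0.8  0.3  0.7] w 0.0876 g 0.0 q [-0.42  0.24 -0.33  2.1   0.69  0.59 -2.49]
[-0.006, 0.005, 0.803] [-0.002, -0.0, 0.003]
end [0.548  0.2525 0.1007]
```

View pics/c7.png

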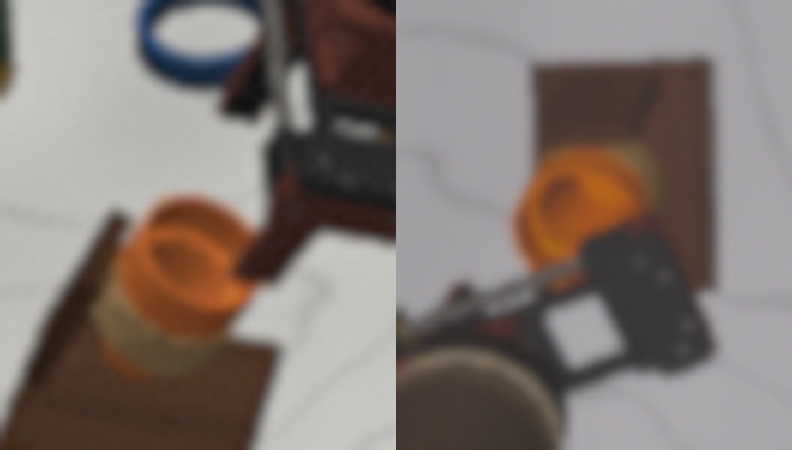

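The open gripper sits ahead of the orange mouth along its axis, with nothing in the way. I'll descend.

Call:
arm_command:
  steps:
    - [[0,0,0.1,0,0,0],[0,0,0.2,0,0,0],[0,0,0.3,0,0,0],[0,0,0.4,0,0,0],[0,0,0.5,0,0,0],[0,0,0.6,0,0,0],[0,0,0.6,0,0,0],[0,0,0.6,0,0,0]]

```text
clock: 18.5
position: [0.5398, 0.2507, 0.1202]
eef_rot: [2.952, 0.515, 0.655]
contact_force: [-0.5, 1.0, -0.4]
grip_width: 0.0875
finger_force: 0.0
```

```bash
python3 - <<'E'
from h import *
st()
Rt=tool(0,25)@R.from_rotvec([0,0,-.22*np.pi/2]).as_matrix()
A=-tool(0,25)[:,2]; M=np.array([.540,.2525,.118]); tgt=M-A*.019
plan(tgt,Rt)
E
```

```text
18.5 [0.5398 0.2507 0.1202] [ 0.423  0.001 -0.906] F [-0.5  1.  -0.4] w 0.0875 g 0.0 q [-0.46  0.35 -0.26  2.11  0.83  0.49 -2.62]
[-0.001, -0.019, 0.21] [-0.0, -0.0, -0.0]
end [0.5481 0.2525 0.1008]
```

Call:
arm_command:
  steps:
    - [[0,0,0.04,0,0,0],[0,-0.01,0.08,0,0,0],[0,-0.02,0.12,0,0,0],[0,-0.02,0.16,0,0,0],[0,-0.02,0.2,0,0,0],[0,-0.02,0.2,0,0,0],[0,-0.02,0.2,0,0,0],[0,-0.02,0.2,0,0,0]]

```text
clock: 19.17
position: [0.5479, 0.2532, 0.1029]
eef_rot: [2.953, 0.515, 0.657]
contact_force: [-0.3, 0.0, -0.4]
grip_width: 0.0876
finger_force: 0.0
```

Call:
arm_command:
  steps:
    - [[0,0,0,0,0,0],[0,0,0,0,0,0],[0,0,0,0,0,0],[0,0,0,0,0,0],[0,0,0,0,0,0],[0,0,0,0,0,0],[0,0,0,0,0,0],[0,0,0,0,0,0]]
  jaw: 1
  newtons: 15

```text
clock: 19.83
position: [0.548, 0.2532, 0.103]
eef_rot: [2.953, 0.515, 0.658]
contact_force: [-1.2, -0.9, 2.3]
grip_width: 0.0668
finger_force: 15.0
```

```bash
python3 - <<'E'
from h import *
st()
s=imaging.read_camera("side")[:,:,::-1];t=imaging.read_camera("top")[:,:,::-1]
def crop(im,x,y,w,h,k):
    return cv2.resize(im[y:y+h,x:x+w],None,fx=k,fy=k,interpolation=cv2.INTER_CUBIC)
cv2.imwrite("pics/c8.png",np.hstack([crop(s,205,210,66,75,6),crop(t,135,170,66,75,6)]))
E
```

```text
19.83 [0.548  0.2532 0.103 ] [ 0.424  0.002 -0.906] F [-1.2 -0.9  2.3] w 0.0668 g 15.0 q [-0.48  0.39 -0.23  2.1   0.89  0.46 -2.67]
```

Call:
arm_command:
  steps:
    - [[0,0,-0.1,0,0,0],[0,0,-0.2,0,0,0],[0,0,-0.35,0,0,0],[0,0,-0.5,0,0,0],[0,0,-0.65,0,0,0],[0,0,-0.8,0,0,0],[0,0,-0.95,0,0,0],[0,0,-1,0,0,0]]

```text
clock: 20.6
position: [0.5053, 0.2535, 0.195]
eef_rot: [2.953, 0.516, 0.66]
contact_force: [0.2, 0.3, -0.6]
grip_width: 0.0656
finger_force: 15.0
```

```bash
python3 - <<'E'
from h import *
st()
# where is the orange in the views (foot end visible)?
Rm=R.from_rotvec(get_state()["eef_rot"]).as_matrix(); p=get_state()["position"]
for n in("side","top"):
    im=imaging.read_camera(n); h=cv2.cvtColor(im,cv2.COLOR_RGB2HSV); m=cv2.inRange(h,(3,150,80),(16,255,255))
    m[:150]=0; m[:,:130]=0;m[:,280:]=0
    k,l,stt,ce=cv2.connectedComponentsWithStats(m)
    print(n,[(stt[i].tolist(),ce[i].round(1).tolist()) for i in range(1,k) if stt[i,4]>15])
    th=np.linspace(0,6.28,40);c=np.outer(np.cos(th),Rm[:,0])+np.outer(np.sin(th),Rm[:,1])
    for d,r in((.071,.018),(.011,.028),(.009,.0335),(-.019,.0335)):
        q=proj(n,p+Rm[:,2]*d+r*c);print(" ",d,q.min(0).round(1),q.max(0).round(1))
p,r=plan([.45,.1,.30],tool(YAW,35)); p,r=plan([.44,-.12,.30],tool(YAW,35),p,r)
E
```

```text
20.6 [0.5053 0.2535 0.195 ] [ 0.425  0.003 -0.905] F [ 0.2  0.3 -0.6] w 0.0656 g 15.0 q [-0.42  0.2  -0.35  2.09  0.64  0.63 -2.46]
side [([234, 221, 21, 34, 389], [244.0, 237.8])]
  0.071 [233.9 244.7] [245.4 255.1]
  0.011 [238.8 229.7] [257.1 245.9]
  0.009 [237.3 227.7] [259.1 247.2]
  -0.019 [241.3 221.7] [263.4 241.2]
top [([147, 203, 23, 18, 194], [158.0, 210.9]), ([158, 224, 6, 6, 30], [160.5, 226.5])]
  0.071 [158.4 202.6] [170.4 213.7]
  0.011 [150.7 206.6] [170.1 224.5]
  0.009 [148.6 205.1] [171.9 226.5]
  -0.019 [146.4 208.6] [170.2 230.4]
[-0.392, 0.98, -0.827] [-0.08, 0.098, 0.322]
[0.122, 0.499, -0.315] [0.0, -0.0, -0.0]
end [0.4501 0.1    0.3   ]
[0.114, 0.98, 0.08] [0.0, -0.0, -0.0]
[0.115, 0.98, 0.08] [0.0, -0.0, -0.0]
[0.025, 0.22, 0.018] [0.0, -0.0, -0.0]
end [ 0.4399 -0.12    0.3   ]
```

The held orange cup matches the predicted pose to within about 1 px. Moving to the rack.

Call:
arm_command:
  steps:
    - [[-0.05,0.1,-0.1,-0.01,0.012,0.04],[-0.1,0.22,-0.2,-0.02,0.025,0.08],[-0.14,0.35,-0.3,-0.03,0.037,0.12],[-0.18,0.48,-0.4,-0.04,0.05,0.16],[-0.22,0.6,-0.5,-0.05,0.062,0.2],[-0.26,0.73,-0.6,-0.06,0.074,0.24],[-0.3,0.86,-0.65,-0.07,0.086,0.28],[-0.33,0.98,-0.7,-0.08,0.098,0.322]]

```text
clock: 21.37
position: [0.4791, 0.1652, 0.2552]
eef_rot: [2.963, -0.109, 0.873]
contact_force: [-0.9, 1.1, -1.9]
grip_width: 0.0658
finger_force: 15.0
```

```bash
python3 - <<'E'
from h import *
st();p,r=plan([.46,-.1,.28],tool(YAW,35)); plan(RIM+AX*.126,tool(YAW,35),p,r)
E
```

```text
21.37 [0.4791 0.1652 0.2552] [ 0.539 -0.069 -0.839] F [-0.9  1.1 -1.9] w 0.0658 g 15.0 q [-0.11 -0.01 -0.59  2.21  0.71  0.65 -2.86]
[0.043, 0.98, -0.047] [-0.022, 0.022, 0.065]
[0.145, 0.98, -0.011] [0.0, 0.0, 0.0]
[0.102, 0.69, -0.007] [0.0, 0.0, 0.0]
end [ 0.4601 -0.1     0.28  ]
[0.375, 0.98, 0.204] [0.0, 0.0, 0.0]
[0.11, 0.286, 0.06] [0.0, 0.0, 0.0]
end [ 0.4905 -0.2346  0.2862]
```

Joint 7 is at its limit, so I'll move sideways and back the turn off.

Call:
arm_command:
  steps:
    - [[0,0.05,0,0,0,-0.06],[0,0.15,0,0,0,-0.1],[0,0.28,0,0,0,-0.12],[0,0.42,0,0,0,-0.12],[0.02,0.56,0,0,0,-0.12],[0.03,0.7,0,0,0,-0.12],[0.04,0.85,0,0,0,-0.12],[0.05,1,0,0,0,-0.12]]

```text
clock: 22.03
position: [0.4751, 0.0639, 0.2603]
eef_rot: [2.913, 0.165, 0.846]
contact_force: [0.1, -0.6, -0.8]
grip_width: 0.0654
finger_force: 15.0
```

```bash
python3 - <<'E'
from h import *
st();p,r=plan([.46,-.1,.28],tool(YAW,35)); plan(RIM+AX*.126,tool(YAW,35),p,r)
E
```

```text
22.03 [0.4751 0.0639 0.2603] [ 0.538 -0.07  -0.84 ] F [ 0.1 -0.6 -0.8] w 0.0654 g 15.0 q [-0.02 -0.13 -0.39  2.3   0.5   0.51 -2.27]
[-0.144, 0.98, -0.08] [-0.023, 0.021, 0.184]
[0.096, 0.656, -0.029] [-0.0, 0.0, 0.0]
end [ 0.46 -0.1   0.28]
[0.375, 0.98, 0.204] [-0.0, 0.0, 0.0]
[0.11, 0.286, 0.059] [-0.0, 0.0, 0.0]
end [ 0.4905 -0.2345  0.2862]
```

Call:
arm_command:
  steps:
    - [[-0.01,0.12,-0.01,0,0,0],[-0.03,0.25,-0.02,0,0,0.02],[-0.04,0.38,-0.03,-0.01,0.01,0.04],[-0.06,0.5,-0.04,-0.01,0.01,0.06],[-0.07,0.62,-0.05,-0.02,0.02,0.08],[-0.09,0.75,-0.06,-0.02,0.02,0.1],[-0.1,0.88,-0.07,-0.02,0.02,0.1],[-0.1,1,-0.08,-0.02,0.02,0.1]]

```text
clock: 22.7
position: [0.4696, -0.0359, 0.2745]
eef_rot: [2.914, -0.076, 0.907]
contact_force: [0.3, 0.5, -1.0]
grip_width: 0.0658
finger_force: 15.0
```

```bash
python3 - <<'E'
from h import *
st();p,r=plan(RIM+AX*.126,tool(YAW,35))
E
```

```text
22.7 [ 0.4696 -0.0359  0.2745] [ 0.564 -0.099 -0.82 ] F [ 0.3  0.5 -1. ] w 0.0658 g 15.0 q [ 0.03 -0.2  -0.17  2.34  0.36  0.44 -2.05]
[0.14, 0.98, 0.109] [-0.004, 0.0, 0.084]
[0.27, 0.962, 0.117] [-0.0, 0.0, 0.0]
end [ 0.4905 -0.2346  0.2862]
```

Call:
arm_command:
  steps:
    - [[0.02,0.12,0,0,0,0.01],[0.03,0.25,0.01,0,0,0.02],[0.05,0.38,0.02,0,0,0.03],[0.07,0.5,0.04,0,0,0.04],[0.09,0.62,0.06,0,0,0.05],[0.11,0.75,0.08,0,0,0.06],[0.13,0.88,0.1,0,0,0.07],[0.14,1,0.11,-0.004,0,0.084]]

```text
clock: 23.37
position: [0.4802, -0.1368, 0.2804]
eef_rot: [2.932, -0.275, 0.923]
contact_force: [-0.1, 0.1, -1.1]
grip_width: 0.0654
finger_force: 15.0
```

Call:
arm_command:
  steps:
    - [[0.03,0.12,0,0,0,0],[0.06,0.25,0.01,0,0,0],[0.1,0.38,0.02,0,0,0],[0.14,0.5,0.04,0,0,0],[0.18,0.65,0.06,0,0,0],[0.22,0.8,0.08,0,0,0],[0.25,0.9,0.1,0,0,0],[0.26,0.93,0.11,0,0,0]]

```text
clock: 24.03
position: [0.4902, -0.2339, 0.2866]
eef_rot: [2.931, -0.276, 0.923]
contact_force: [-0.1, 0.1, -0.2]
grip_width: 0.0658
finger_force: 15.0
```

```bash
python3 - <<'E'
from h import *
st();rel();plan(RIM+AX*.126,tool(YAW,35))
E
```

```text
24.03 [ 0.4902 -0.2339  0.2866] [ 0.563 -0.107 -0.819] F [-0.1  0.1 -0.2] w 0.0658 g 15.0 q [-0.13 -0.12  0.55  2.23 -0.19  0.43 -1.17]
TCP rel rim, tool axes mm [-1.000e-01 -6.000e-01 -1.265e+02] foot depth -55.5 F tool [-0.2 -0.1  0.1] M [ 0.14  0.59 -0.04]
[0.002, 0.006, 0.005] [0.0, 0.0, -0.0]
end [ 0.4905 -0.2346  0.2863]
```

Call:
arm_command:
  steps:
    - [[0,0.01,0.1,0,0,0],[0,0.01,0.2,0,0,0],[0,0.01,0.3,0,0,0],[0,0.01,0.4,0,0,0],[0,0.01,0.5,0,0,0],[0,0.01,0.6,0,0,0],[0,0.01,0.7,0,0,0],[0,0.01,0.7,0,0,0]]

```text
clock: 24.7
position: [0.5296, -0.2394, 0.2276]
eef_rot: [2.934, -0.271, 0.92]
contact_force: [0.0, 0.6, -1.2]
grip_width: 0.0655
finger_force: 15.0
```

Call:
arm_command:
  steps:
    - [[0,0,0.04,0,0,0],[0,0,0.08,0,0,0],[0,0,0.12,0,0,0],[0,0,0.16,0,0,0],[0,0,0.2,0,0,0],[0,0,0.24,0,0,0],[0,0,0.25,0,0,0],[0,0,0.25,0,0,0]]

```text
clock: 25.37
position: [0.5436, -0.2427, 0.2093]
eef_rot: [2.933, -0.273, 0.925]
contact_force: [-0.1, -0.5, -1.5]
grip_width: 0.0656
finger_force: 15.0
```

```bash
python3 - <<'E'
from h import *
st();rel()
E
```

```text
25.37 [ 0.5436 -0.2427  0.2093] [ 0.564 -0.105 -0.819] F [-0.1 -0.5 -1.5] w 0.0656 g 15.0 q [-0.1   0.14  0.58  2.23 -0.88  0.3  -0.53]
TCP rel rim, tool axes mm [ -0.1  -1.9 -32.2] foot depth 38.8 F tool [-0.9  0.5  1.3] M [ 0.14  0.67 -0.02]
```

Call:
arm_command:
  steps:
    - [[0,0.01,0.01,0,0,0],[0,0.015,0.02,0,0,0],[0,0.015,0.03,0,0,0],[0,0.015,0.04,0,0,0],[0,0.015,0.05,0,0,0],[0,0.015,0.06,0,0,0],[0,0.015,0.06,0,0,0],[0,0.015,0.06,0,0,0]]
  newtons: 25

```text
clock: 26.03
position: [0.5471, -0.2451, 0.2047]
eef_rot: [2.932, -0.273, 0.926]
contact_force: [0.2, 0.2, -0.7]
grip_width: 0.0653
finger_force: 24.9
```

```bash
python3 - <<'E'
from h import *
st();rel()
E
```

```text
26.03 [ 0.5471 -0.2451  0.2047] [ 0.565 -0.105 -0.819] F [ 0.2  0.2 -0.7] w 0.0653 g 24.9 q [-0.08  0.16  0.55  2.23 -0.92  0.29 -0.48]
TCP rel rim, tool axes mm [  0.4  -0.2 -26.2] foot depth 44.8 F tool [-0.3 -0.2  0.7] M [0.19 0.63 0.02]
```

Call:
arm_command:
  steps:
    - [[0,0.005,0.01,0,0,0],[0,0.005,0.02,0,0,0],[0,0.005,0.03,0,0,0],[0,0.005,0.04,0,0,0],[0,0.005,0.04,0,0,0],[0,0.005,0.04,0,0,0],[0,0.005,0.04,0,0,0],[0,0.005,0.04,0,0,0]]

```text
clock: 26.7
position: [0.5493, -0.246, 0.2015]
eef_rot: [2.932, -0.273, 0.926]
contact_force: [-0.9, 0.1, -1.5]
grip_width: 0.0654
finger_force: 24.9
```

```bash
python3 - <<'E'
from h import *
st();rel()
E
```

```text
26.7 [ 0.5493 -0.246   0.2015] [ 0.565 -0.105 -0.819] F [-0.9  0.1 -1.5] w 0.0654 g 24.9 q [-0.05  0.17  0.53  2.22 -0.95  0.29 -0.45]
TCP rel rim, tool axes mm [  0.5   0.3 -22.2] foot depth 48.8 F tool [-1.6  0.   0.7] M [0.22 0.85 0.01]
```

Call:
arm_command:
  steps:
    - [[0,0,0,0,0,-0.02],[0,0,0,0,0,-0.04],[0,0,0,0,0,-0.06],[0,0,0.01,0,0,-0.08],[0,0,0.02,0,0,-0.1],[0,0,0.03,0,0,-0.12],[0,0,0.03,0,0,-0.12],[0,0,0.03,0,0,-0.12]]

```text
clock: 27.37
position: [0.5507, -0.2466, 0.1991]
eef_rot: [2.894, 0.003, 0.899]
contact_force: [-4.8, -0.4, 2.3]
grip_width: 0.0654
finger_force: 24.9
```

```bash
python3 - <<'E'
from h import *
st();rel()
E
```

```text
27.37 [ 0.5507 -0.2466  0.1991] [ 0.565 -0.105 -0.819] F [-4.8 -0.4  2.3] w 0.0654 g 24.9 q [-0.01  0.17  0.48  2.22 -0.95  0.28 -0.27]
TCP rel rim, tool axes mm [  0.3   0.6 -19.4] foot depth 51.6 F tool [-2.5  1.3 -4.6] M [ 0.08  1.09 -0.1 ]
```

Call:
arm_command:
  steps:
    - [[0,0,0.01,0,0,-0.02],[0,0,0.02,0,0,-0.04],[0,0,0.03,0,0,-0.04],[0,0,0.04,0,0,-0.04],[0,0,0.04,0,0,-0.04],[0,0,0.04,0,0,-0.04],[0,0,0.04,0,0,-0.04],[0,0,0.04,0,0,-0.04]]
  newtons: 45

```text
clock: 28.03
position: [0.553, -0.2469, 0.1957]
eef_rot: [2.876, 0.094, 0.888]
contact_force: [-4.6, -0.6, 0.8]
grip_width: 0.0654
finger_force: 44.9
```

```bash
python3 - <<'E'
from h import *
st();rel()
E
```

```text
28.03 [ 0.553  -0.2469  0.1957] [ 0.565 -0.105 -0.819] F [-4.6 -0.6  0.8] w 0.0654 g 44.9 q [ 0.02  0.18  0.44  2.22 -0.96  0.27 -0.19]
TCP rel rim, tool axes mm [  0.3   0.5 -15.3] foot depth 55.7 F tool [-3.2  1.4 -3.2] M [-0.04  1.39 -0.31]
```

Call:
arm_command:
  steps:
    - [[0,0,0.01,0,0,-0.02],[0,0,0.02,0,0,-0.04],[0,0,0.03,0,0,-0.04],[0,0,0.03,0,0,-0.04],[0,0,0.03,0,0,-0.04],[0,0,0.03,0,0,-0.04],[0,0,0.03,0,0,-0.04],[0,0,0.03,0,0,-0.04]]

```text
clock: 28.7
position: [0.5537, -0.2473, 0.1955]
eef_rot: [2.857, 0.18, 0.882]
contact_force: [-35.2, 9.4, 36.2]
grip_width: 0.0653
finger_force: 45.0
```

```bash
python3 - <<'E'
from h import *
st();rel()
E
```

```text
28.7 [ 0.5537 -0.2473  0.1955] [ 0.567 -0.104 -0.817] F [-35.2   9.4  36.2] w 0.0653 g 45.0 q [ 0.05  0.18  0.41  2.22 -0.97  0.27 -0.12]
TCP rel rim, tool axes mm [  0.7   0.8 -14.7] foot depth 56.3 F tool [ -9.   -2.7 -50.5] M [1.18 2.56 0.08]
```

The sled is on its stop at 50 N, so I'll ease back to about 20 N and hold.

Call:
arm_command:
  steps:
    - [[0,0,-0.007,0,0,0],[0,0,-0.014,0,0,0],[0,0,-0.014,0,0,0],[0,0,-0.014,0,0,0],[0,0,-0.014,0,0,0],[0,0,-0.014,0,0,0],[0,0,-0.014,0,0,0],[0,0,-0.014,0,0,0]]

```text
clock: 29.37
position: [0.5535, -0.2472, 0.1956]
eef_rot: [2.856, 0.181, 0.879]
contact_force: [-20.4, 4.7, 19.2]
grip_width: 0.0656
finger_force: 45.0
```

```bash
python3 - <<'E'
from h import *
st();rel()
E
```

```text
29.37 [ 0.5535 -0.2472  0.1956] [ 0.566 -0.105 -0.818] F [-20.4   4.7  19.2] w 0.0656 g 45.0 q [ 0.05  0.18  0.42  2.22 -0.96  0.27 -0.13]
TCP rel rim, tool axes mm [  0.7   0.7 -15. ] foot depth 56.0 F tool [ -6.1  -0.8 -27.7] M [ 0.63  1.88 -0.11]
```

Call:
arm_command:
  steps:
    - [[0,0,-0.004,0,0,0],[0,0,-0.004,0,0,0],[0,0,-0.004,0,0,0],[0,0,-0.004,0,0,0],[0,0,-0.004,0,0,0],[0,0,-0.004,0,0,0],[0,0,-0.004,0,0,0],[0,0,-0.004,0,0,0]]

```text
clock: 30.03
position: [0.5534, -0.2473, 0.1957]
eef_rot: [2.856, 0.181, 0.879]
contact_force: [-16.2, 3.0, 14.9]
grip_width: 0.0657
finger_force: 45.0
```

Call:
arm_command:
  steps:
    - [[0,0,0,0,0,0],[0,0,0,0,0,0],[0,0,0,0,0,0],[0,0,0,0,0,0],[0,0,0,0,0,0],[0,0,0,0,0,0],[0,0,0,0,0,0],[0,0,0,0,0,0]]

```text
clock: 30.7
position: [0.5535, -0.2472, 0.1957]
eef_rot: [2.856, 0.181, 0.879]
contact_force: [-15.6, 2.6, 14.2]
grip_width: 0.0654
finger_force: 45.0
```

```bash
python3 - <<'E'
from h import *
st();rel()
E
```

```text
30.7 [ 0.5535 -0.2472  0.1957] [ 0.566 -0.105 -0.818] F [-15.6   2.6  14.2] w 0.0654 g 45.0 q [ 0.05  0.18  0.42  2.22 -0.96  0.27 -0.13]
TCP rel rim, tool axes mm [  0.7   0.7 -15. ] foot depth 56.0 F tool [ -4.8   0.4 -20.7] M [ 0.45  1.65 -0.2 ]
```

Call:
arm_command:
  steps:
    - [[0,0,-0.005,0,0,0],[0,0,-0.005,0,0,0],[0,0,-0.005,0,0,0],[0,0,-0.005,0,0,0],[0,0,-0.005,0,0,0],[0,0,-0.005,0,0,0],[0,0,-0.005,0,0,0],[0,0,-0.005,0,0,0]]
  jaw: 0

```text
clock: 31.37
position: [0.5537, -0.2467, 0.1952]
eef_rot: [2.856, 0.184, 0.876]
contact_force: [0.4, -0.2, -0.6]
grip_width: 0.0879
finger_force: 0.0
```

Call:
arm_command:
  steps:
    - [[0,0,-0.1,0,0,0],[0,0,-0.2,0,0,0],[0,0,-0.3,0,0,0],[0,0,-0.45,0,0,0],[0,0,-0.6,0,0,0],[0,0,-0.75,0,0,0],[0,0,-0.9,0,0,0],[0,0,-1,0,0,0]]

```text
clock: 32.03
position: [0.4966, -0.2364, 0.2782]
eef_rot: [2.856, 0.183, 0.878]
contact_force: [0.3, -0.8, 0.8]
grip_width: 0.0875
finger_force: 0.0
```

```bash
python3 - <<'E'
from h import *
st();rel()
s=imaging.read_camera("side")[:,:,::-1];t=imaging.read_camera("top")[:,:,::-1]
def crop(im,x,y,w,h,k):
    return cv2.resize(im[y:y+h,x:x+w],None,fx=k,fy=k,interpolation=cv2.INTER_CUBIC)
cv2.imwrite("pics/c9.png",np.hstack([crop(s,225,110,66,70,6),crop(t,295,140,66,70,6)]))
for n,o in(("side",(225,110)),("top",(295,140))):
  d=.023
  th=np.linspace(0,6.28,40);v=tool(YAW,35)[:,1];u=tool(YAW,35)[:,0]
  for h in (.06,.03,0):
        q=proj(n,RIM+AX*(h-d)+.0335*(np.outer(np.cos(th),u)+np.outer(np.sin(th),v)));q=(q-o+.5)*6+([396,0] if n=="top" else [0,0]);print(n,d,h,q.min(0).round(),q.max(0).round())
E
```

```text
32.03 [ 0.4966 -0.2364  0.2782] [ 0.566 -0.105 -0.818] F [ 0.3 -0.8  0.8] w 0.0875 g 0.0 q [-0.12 -0.09  0.55  2.23 -0.27  0.4  -0.78]
TCP rel rim, tool axes mm [   0.7    0.6 -115.8] foot depth -44.8 F tool [ 0.8  0.8 -0.4] M [ 0.14  0.5  -0.  ]
side 0.023 0.06 [235. 146.] [324. 232.]
side 0.023 0.03 [210. 175.] [297. 260.]
side 0.023 0 [185. 202.] [272. 287.]
top 0.023 0.06 [557. 295.] [700. 418.]
top 0.023 0.03 [556. 266.] [696. 387.]
top 0.023 0 [555. 237.] [692. 357.]
```

View pics/c9.png

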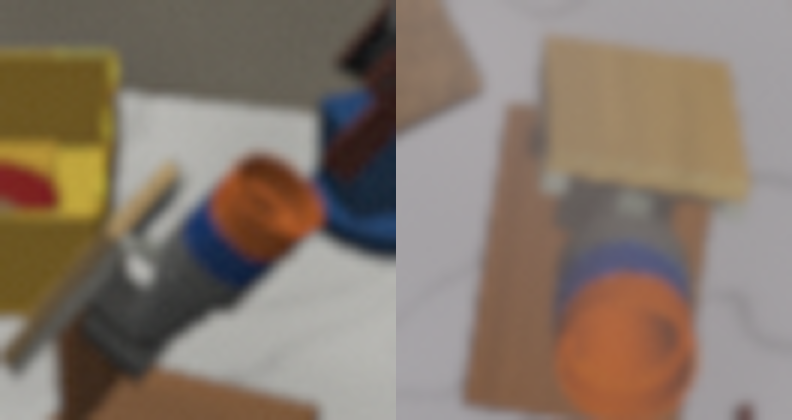

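The stack looks coaxial: grey, then the blue band, then the orange band. I'll check the band heights numerically along the camera-facing side of the stack.

```bash
python3 - <<'E'
from h import *
for n in("side","top"):
    im=cv2.imread("pics/side0.png"); im=imaging.read_camera(n).astype(np.float32)
    cam=ray(n,(0,0))[0]; d=cam-RIM; d-=AX*(d@AX); d/=np.linalg.norm(d)
    hs=np.arange(-.05,.055,.0005); out=[]
    for w in (-35,-15,0,15,35):
        dd=R.from_rotvec(AX*np.radians(w)).apply(d)
        q=proj(n,RIM+np.outer(hs,AX)+.0335*dd).astype(np.float32)
        c=cv2.remap(im,q[:,0].reshape(1,-1).copy(),q[:,1].reshape(1,-1).copy(),cv2.INTER_CUBIC)[0]
        rb=c[:,0]-c[:,2]   # grey~0, blue<0, orange>0
        mb=rb.min();ib=rb.argmin()
        a=hs[:ib][np.abs(rb[:ib]-mb/2).argmin()]; 
        mo=rb[ib:].max(); b=hs[ib:][np.abs(rb[ib:]-(mb+mo)/2).argmin()]
        io=ib+rb[ib:].argmax(); e=hs[io:][np.abs(rb[io:]-mo/2).argmin()]
        out.append((w,a*1e3,b*1e3,e*1e3,(b-a)*1e3,(e-b)*1e3))
    print(n);print(np.round(out,1))
E
```

```text
side
[[-35.  -24.    5.5  55.   29.5  49.5]
 [-15.  -24.5   5.   55.   29.5  50. ]
 [  0.  -24.    5.5  55.   29.5  49.5]
 [ 15.  -24.5   5.5  55.   30.   49.5]
 [ 35.  -24.    7.   55.   31.   48. ]]
top
[[-35.  -15.   13.5  55.   28.5  41.5]
 [-15.  -17.5  15.   55.   32.5  40. ]
 [  0.  -17.   15.   55.   32.   40. ]
 [ 15.  -16.   17.   55.   33.   38. ]
 [ 35.  -18.5  18.   55.   36.5  37. ]]
```

```bash
python3 - <<'E'
from h import *
print(ctrl.finish_job()); st()
E
```

```text
the job is handed in; nothing more can be done
None
the job is handed in; nothing more can be done
```

The job is handed in at about 32 s of the 64 s limit; no verdict came back. Blue then orange are nested in the grey cup with the sled on its stop, held there at about 21 N for over a second (after a brief 50 N peak on reaching it) and released. The last images show the blue cup home, but orange's last few millimetres were too fine to measure and rest on the firm stop felt through the stack.

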